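# Shut the candle crate and hold its hasp arm in the hinge, ready for the pin

## Task

The crate of candle tins is packed: push its hinged lid fully shut. Then pick up the dark wooden hasp arm and bring its brass knuckle in between the two brass knuckles on the lid's front edge, so that the three holes line up for a hinge pin, and finish while still holding the arm there steadily in the gripper, in the air and not pressed against the crate. The pin is not fitted; leave it and everything else on the table where they are.

Things in the scene. Friction and masses are not known exactly. Their poses are not given: they have to be found in the camera images.
- lid (a joint): plywood lid of the crate, 180 x 250 x 12 mm, hinged along its far edge; angle in rad, 0 = shut on the rim, grows as it opens (starts 0.5 to 1.0). The hinge is stiff: the lid stays at any angle, and a downward push of about 2 to 6 N on its front edge shuts it
- lid_hinge (a point): point on the lid's hinge line, half-way along it, at mid-thickness of the lid; the crate (fixed, 180 x 250 x 140 mm plywood, top rim 140 mm up) extends 180 mm from here to the lid's -x side. Axes turn with the lid: x from the front edge to the hinge, y along the hinge line, z out of the lid's top face. The lid opens by turning about +y
- lid_push (a point): good place to push the lid: on its top face, 15 mm in from the front edge, 85 mm to the +y side of its middle, 165 mm from the hinge line and 6 mm above the hinge line's plane; axes as lid_hinge
- lid_bore (a point): centre of the 36 mm gap between the two brass knuckles on the lid's front edge, on the axis of their 10 mm holes; knuckles 20 mm long and 18 mm across. Hole axis = y, 15 mm in front of the lid's edge, at mid-thickness of the lid, 195 mm from the hinge line, 146 mm above the table with the lid shut. A 3 mm brass plate joins the knuckles to the lid's top, 9 mm above the axis; the gap is open above, below and in front, and 15 mm deep behind the axis. Axes as lid_hinge
- hasp_grip (a point): centre of the hasp arm's wooden bar, half-way up: dark wood, 110 (x) x 36 (y) x 24 (z) mm, about 0.15 kg, lying flat on the table. x points along the bar to its brass knuckle, z up. Grip it from above across the 36 mm width
- hasp_bore (a point): centre of the hasp arm's brass knuckle, 72 mm ahead of the bar's centre along the bar (x) and 6 mm higher; knuckle 30 mm long (y) and 18 mm across, with a 10 mm hole along y; joined to the bar by a 3 mm brass plate on the bar's top (27 mm above its underside). Axes as hasp_grip; bar and lid lie straight in line, both x axes alike, when the arm is held level in place
- tin_a: bystander: closed tin 74 mm across, 105 mm high; origin at its underside. It and the hasp arm lie left and right, either way round
- tin_b: bystander: empty tin 74 mm across, 110 mm high; origin at its underside
- tin_c: bystander: low tin 84 mm across, 60 mm high; origin at its underside
- marker: bystander: felt marker 130 mm long (x), 14 mm thick, lying
- scissors: bystander: scissors with green handles, 170 mm long (x), 10 mm high, lying flat
- pin: bystander: steel hinge pin 8 mm thick, 96 mm long (y), lying in a blue tray; not used yet
Mind the look-alikes: they are no part of the job. There is more than one size of the part that bears hasp_grip; the job needs the largest.

How it is judged:
By the outcome, as a careful person would: the job done as asked, in the order asked, and still so for the second after the job is handed in, while the arm keeps its last pose, push and grip.
It also fails if it takes over 51 s, if anything falls off the work surface, if the arm or the gripper's body presses on something with over 40 N, if the wrist force passes 120 N, or if a joint passes its speed limit or range.

## Robot

A 7-joint arm with a two-finger parallel gripper is mounted at the origin on the work surface. World frame = base frame: x ahead of the robot, y to its left, z up, the work surface at z = 0. Lengths are in m, angles in rad, forces in N, time in s.
With the tool pointing down it reaches from about 0.425 to 0.925 m from the base axis. Payload 6.8 kg.
Tool frame: the origin (TCP) lies midway between the tips of the shut fingers; the grasp point (between the pads) lies bot.grip_point_offset behind it (bot.grip_point_offset is the distance from the TCP to the grasp point, in m); z points along the fingers, y is the line along which they close (so a half turn about z gives the same grasp; the last joint's range is limited). The gripper opens to 85 mm and grips with 20 to 120 N. Pads are 22 mm wide; open, the fingers measure 114 mm over their backs; the gripper's body (76 mm by 85 mm) begins 54 mm behind the grasp point. The pads swing forward as they close: fully open they stand 13 mm farther back than shut.
Start: joints at [1.176, 0.477, 0.022, 1.555, -0.011, 1.109, -0.083], TCP at [0.191, -0.647, 0.231] pointing down, gripper open.
Joint ranges: [-2.96, 2.96], [-0.34, 2.1], [-1.41, 1.46], [0.24, 2.44], [-1.37, 4.51], [0.17, 1.92], [-2.96, 2.96]. Speed limits (rad/s): [2.39, 2.39, 3.14, 3.14, 3.14, 3.14, 3.14].

## Interface

Orientations are given as a unit quaternion [w, x, y, z].
In Python, from station import get_obs, cams, job, bot gives the robot as it stands.
- The arm moves only by the tool arm_command, never from a script. Its argument "rows" is a list that holds one entry, the list of rows, each a list of 5 numbers: the finger opening in mm, from 0 to 85.4, then the shift along the world's x, y, z in units of 60 mm (1.0 is 60 mm), then the turn about the world's z in units of 0.08 rad (1.0 is 0.08 rad). In form: [[[grip, x, y, z, turn], ...]]. A call has exactly 10 rows; each row shifts and turns the commanded pose from where the row before left it; what a row does not reach is not made up. A row lasts 1/8 s, in which the tool goes at most 62.5 mm and 10.7 degrees, less where a joint would pass 70% of its speed; a pose out of reach is approached as far as the arm can. A call with a number of a shift or a turn outside -1 to 1 is refused whole. A call with a gripper value outside its range is refused whole. The fingers move at their own pace and stop on an object; "newtons" is the grip in N (left out, the last holds). Time passes only in rows, so rows that do not move let the fingers close, or fill a call up. It gives the time, the measured TCP pose, the force, the opening and the grip force at its end, in the units of the state.
- get_obs(): the state, without advancing time (a new reading comes with each control period).
- cams.read_camera(name): name is "scene" or "side" or "wrist"; returns the picture (480x640x3 uint8, red, green, blue); there is no depth.
- cams.camera_params(name): a dict with "K" (3x3 intrinsics, pixels), "extrinsics" (4x4, takes a point from camera to world coordinates). Camera axes: x right, y down, z forward; pixel columns grow to the right and rows downward; lengths in m; the calibration is good to about 2 mm. The wrist camera is an equidistant fisheye: a pixel r from the principal point sees the ray r / f radians off the axis. A picture is of the moment at which its call begins: read the wrist's pose just before it. camera_params takes no time and is no camera call; for the wrist camera it gives the pose at the moment of the call.
- job.hand_in(): hands the job in; it is judged then, once.
The state is a dict: "t": time; "q": joint angles; "joint_vel": joint speeds; "joint_torque": joint torques, N m; "eef_pos": TCP position; "tool_rot": TCP orientation; "contact_force": force on the tool from outside, world axes, zero at the start; "torque": the same for the moment, N m; "gripper_width": opening from 0.0 (shut) to 1.0 (fully open); "grasp_force": force on a finger pad.
Only numpy, scipy, OpenCV 4.12 (cv2) and the standard library are available. Lean on these libraries where they do the work, as an engineer would, in place of code of your own. Each camera call takes 0.05 s, during which the arm holds its last target. There are 200 camera calls.

## Working session

There is one attempt and no reset: what is moved stays moved. The work goes in short steps, Python scripts to look and compute and a tool call to move; the robot and the scene stay as the last step left them, time stands still between calls to the robot, and variables do not carry over. Pictures are saved under pics/ and viewed, at most 10 in all, crops included, and the job is handed in when it is done.

Besides the shell and the picture viewer there is one more tool, called by a JSON object that holds its "fn" and its "kwargs". arm_command: Moves the arm, as the interface text tells. Its arguments: {"type":"object","properties":{"rows":{"type":"array"},"newtons":{"type":"number"}},"required":["rows"]}

```bash
mkdir -p pics
cat > h.py <<'E'
import numpy as np, cv2
from station import get_obs, cams, job, bot
def snap(name,f):
    p=cams.camera_params(name); im=cams.read_camera(name)
    cv2.imwrite(f'pics/{f}.png',cv2.cvtColor(np.asarray(im),cv2.COLOR_RGB2BGR)); np.savez(f'pics/{f}.npz',K=p['K'],E=p['extrinsics'],fish=name=='wrist')
def load(f):
    d=np.load(f'pics/{f}.npz'); return d['K'],d['E'],bool(d['fish'])
def ray(f,uv):
    K,E,fish=load(f); x=(uv[0]-K[0,2])/K[0,0]; y=(uv[1]-K[1,2])/K[1,1]
    if fish:
        r=np.hypot(x,y)+1e-12; d=np.array([x/r*np.sin(r),y/r*np.sin(r),np.cos(r)])
    else: d=np.array([x,y,1.])
    d=E[:3,:3]@d; return E[:3,3],d/np.linalg.norm(d)
def onz(f,uv,z):
    o,d=ray(f,uv); return o+d*(z-o[2])/d[2]
def tri(obs):
    A=np.zeros((3,3));b=np.zeros(3)
    for f,uv in obs:
        o,d=ray(f,uv);P=np.eye(3)-np.outer(d,d);A+=P;b+=P@o
    p=np.linalg.solve(A,b)
    return p,[np.linalg.norm((np.eye(3)-np.outer(d,d))@(p-o)) for o,d in (ray(f,u) for f,u in obs)]
def proj(f,p):
    K,E,fish=load(f); c=np.linalg.inv(E)@np.append(p,1); 
    if fish:
        r=np.hypot(c[0],c[1])+1e-12; t=np.arctan2(r,c[2]); q=np.array([c[0]/r*t,c[1]/r*t])
    else: q=c[:2]/c[2]
    return q*[K[0,0],K[1,1]]+[K[0,2],K[1,2]]
E
python3 - <<'E'
from h import *
for n in('scene','side','wrist'):
    snap(n,n+'0'); K,E,_=load(n+'0'); print(n,K[0,0],np.round(E,3).tolist())
o=get_obs(); print(o, bot.grip_point_offset)
E
```

```text
scene 462.60583008355167 [[0.817, 0.328, -0.474, 1.201], [0.576, -0.496, 0.65, -0.892], [-0.022, -0.804, -0.594, 0.911], [0.0, 0.0, 0.0, 1.0]]
side 491.167293835656 [[-0.994, -0.062, 0.093, 0.445], [-0.111, 0.648, -0.754, 0.812], [-0.013, -0.759, -0.65, 0.836], [0.0, 0.0, 0.0, 1.0]]
wrist 371.64829954431775 [[0.281, -0.925, -0.257, 0.256], [-0.96, -0.272, -0.073, -0.628], [-0.002, 0.267, -0.964, 0.374], [0.0, 0.0, 0.0, 1.0]]
{'t': 0.15, 'q': array([ 1.17591434,  0.47764637,  0.02235214,  1.5561808 , -0.01152085,
        1.10929324, -0.08310519]), 'joint_vel': array([-8.67391036e-05, -3.33578543e-03,  1.40746646e-04, -2.90927680e-03,
       -2.40368402e-04, -1.38427173e-03, -5.42166278e-04]), 'joint_torque': array([ 3.15747711e-03, -5.96927190e+01,  1.61038823e+00, -2.81489700e+01,
        1.26524662e-02,  6.57600205e-03,  1.58432721e-05]), 'eef_pos': array([ 0.19081016, -0.64701343,  0.2305433 ]), 'tool_rot': array([-6.85656050e-04,  9.89736952e-01,  1.42899533e-01, -1.40579173e-04]), 'contact_force': array([0.44787682, 1.0085904 , 0.37375791]), 'torque': array([ 0.03530816, -0.04033245, -0.00767779]), 'grasp_force': 0.0, 'gripper_width': 1.0021327217060967} 0.0187
```

View pics/scene0.png

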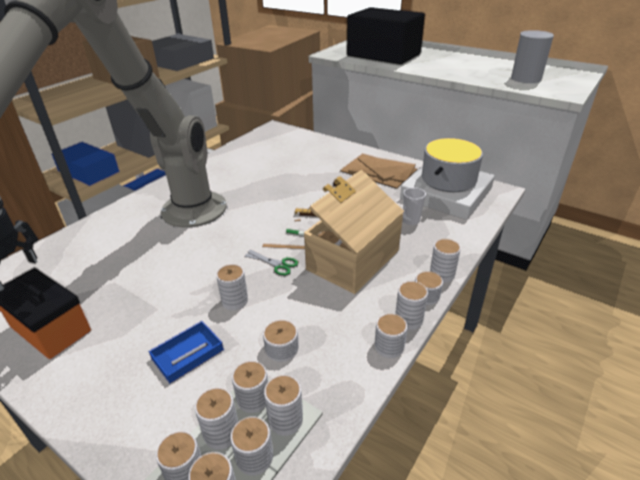

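View pics/side0.png

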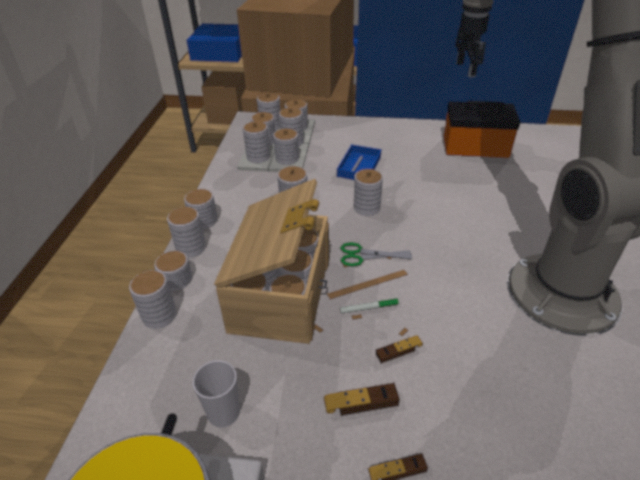

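The side view shows the crate at (275,270), lid half open with knuckles at (300,215). Three things could be the hasp arm: (398,348), (362,398) and (398,467). The middle one looks largest even though it isn't the nearest, so I'll check it in a close crop.

Run:
```python
from h import *
im=cv2.imread('pics/side0.png')
a=cv2.resize(im[330:480,310:440],None,fx=4,fy=4,interpolation=cv2.INTER_CUBIC)
b=cv2.resize(im[175:345,215:340],None,fx=3.5,fy=3.5,interpolation=cv2.INTER_CUBIC)[:590]
o=np.zeros((600,a.shape[1]+b.shape[1],3),np.uint8);o[:600,:520]=a;o[:b.shape[0],520:]=b
print(o.shape);cv2.imwrite('pics/crop1.png',o[:,:800] if o.shape[1]>800 else o)
s=cv2.imread('pics/scene0.png')[165:300,230:420];cv2.imwrite('pics/crop2.png',cv2.resize(s,None,fx=4,fy=4,interpolation=cv2.INTER_CUBIC))
for p in [(398,348),(362,398),(398,467)]: print(onz('side0',p,.02))
```

```text
(600, 958, 3)
[0.37213305 0.21016387 0.02      ]
[0.43777141 0.32689975 0.02      ]
[0.37319197 0.44450237 0.02      ]
```

View pics/crop1.png

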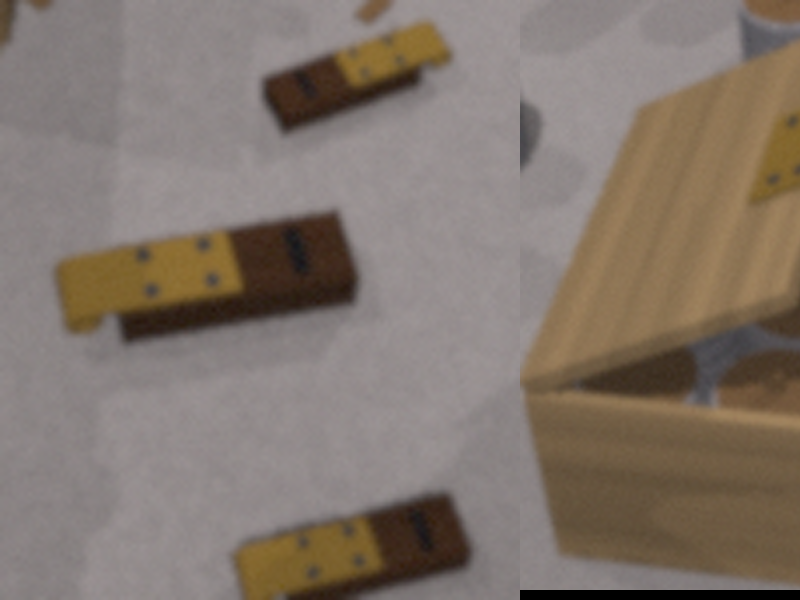

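View pics/crop2.png

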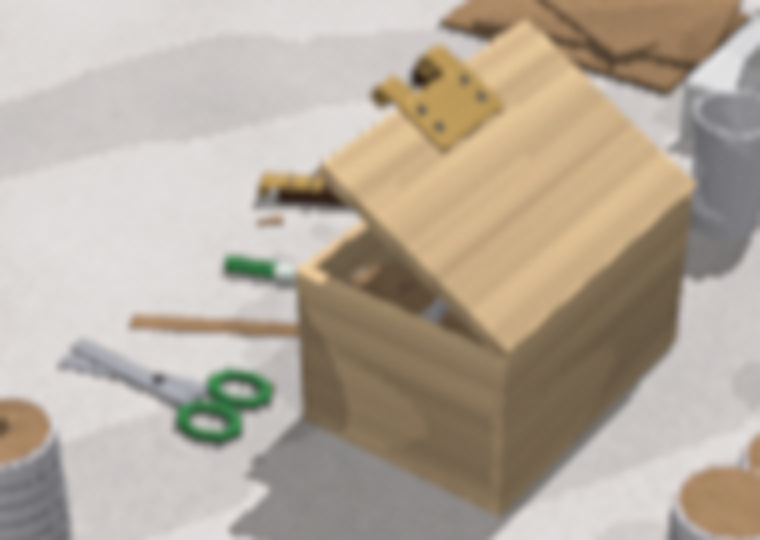

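The crop confirms it: the arm at (362,398) is clearly the largest, with its brass end toward the crate. Next I'll get the positions of the bar, crate and lid.

Run:
```python
from h import *
c=lambda X,Y:(310+X/4-.4,330+Y/4-.4)
r=lambda X,Y:(215+(X-520)/3.5-.4,175+Y/3.5-.4)
s=lambda X,Y:(230+X/4-.4,165+Y/4-.4)
P=lambda n,v:print(n,np.round(v,4))
a=onz('side0',c(338,212),.024);b=onz('side0',c(358,278),.024);d=onz('side0',c(122,340),0);e=onz('side0',c(357,302),0)
P('wood end',[a,b]);P('bottom',[d,e]);P('len',np.linalg.norm(d-e));P('wid',np.linalg.norm(a-b))
k1=onz('side0',c(57,262),.027);k2=onz('side0',c(72,328),.022);P('k',[k1,k2])
u=d-e;P('yaw',np.arctan2(u[1],u[0]));u2=b-a;P('yaw2',np.arctan2(u2[0],-u2[1])) 
# crate
P('crate bottom',[onz('scene0',s(500,512),0),onz('scene0',s(303,420),0),onz('scene0',s(675,340),0),onz('side0',r(560,552),0)])
P('full side bottom',[onz('side0',(229.5,330),0),onz('side0',(307,337),0)])
P('rim -y -x',onz('scene0',s(300,275),.14))
P('hinge top',[onz('scene0',s(508,352),.152),onz('scene0',s(692,186),.152),onz('side0',r(526,360),.152)])
for n,f in(('lid fr -y',[('scene0',s(326,165))]),('lid fr +y',[('scene0',s(525,22))])): 
  for z in(.22,.25,.28): P(n,onz('scene0',f[0][1],z))
```

```text
wood end [[0.38   0.2916 0.024 ]
 [0.371  0.3246 0.024 ]]
bottom [[0.4755 0.3523 0.    ]
 [0.3694 0.3224 0.    ]]
len 0.1102
wid 0.0341
k [[0.5071 0.3324 0.027 ]
 [0.4973 0.361  0.022 ]]
yaw 0.2745
yaw2 -2.8741
crate bottom [[ 0.7176 -0.0529  0.    ]
 [ 0.5414 -0.0496  0.    ]
 [ 0.7297  0.1933 -0.    ]
 [ 0.7306  0.1921  0.    ]]
full side bottom [[0.7249 0.1854 0.    ]
 [0.5588 0.1869 0.    ]]
rim -y -x [ 0.5473 -0.0527  0.14  ]
hinge top [[ 0.7232 -0.0597  0.152 ]
 [ 0.7339  0.1852  0.152 ]
 [ 0.7315  0.1784  0.152 ]]
lid fr -y [ 0.5534 -0.0254  0.22  ]
lid fr -y [ 0.5815 -0.063   0.25  ]
lid fr -y [ 0.6096 -0.1007  0.28  ]
lid fr +y [0.5628 0.2269 0.22  ]
lid fr +y [0.5905 0.1784 0.25  ]
lid fr +y [0.6182 0.1298 0.28  ]
```

{"fn": "arm_command", "kwargs": {"rows": [[[0,0,0,1,0],[0,0.2,0.4,0.5,0],[0,0.44,0.9,0,0],[0,0.44,0.9,0,0],[0,0.44,0.9,0,0],[0,0.44,0.9,0,0],[0,0.44,0.9,0,0],[0,0.44,0.9,0,0],[0,0.44,0.9,0,0],[0,0.44,0.9,0,0]]]}}

```text
t: 1.4
eef_pos: [0.4145, -0.1896, 0.3214]
tool_rot: [0.0, 0.99, 0.143, 0.0]
contact_force: [1.1, -0.3, -0.0]
gripper_width: 0.002
grasp_force: 0.0
```

{"fn": "arm_command", "kwargs": {"rows": [[[0,0.42,0.83,0,0],[0,0.42,0.83,0,0],[0,0.42,0.83,0,0],[0,0.42,0.83,0,0],[0,0.42,0.83,0,0],[0,0.42,0.83,0,0],[0,0.42,0.83,0,0],[0,0,0,0,0],[0,0,0,-0.5,0],[0,0,0,0,0]]]}}

```text
t: 2.65
eef_pos: [0.5892, 0.1553, 0.289]
tool_rot: [0.001, 0.99, 0.142, -0.003]
contact_force: [-0.0, -0.9, -0.3]
gripper_width: -0.0
grasp_force: 0.0
```

{"fn": "arm_command", "kwargs": {"rows": [[[0,0,0,-0.3,0],[0,0,0,-0.3,0],[0,-0.08,0,-0.3,0],[0,-0.16,0,-0.3,0],[0,-0.1,0,-0.3,0],[0,-0.07,0,-0.3,0],[0,-0.05,0,-0.3,0],[0,0,0,-0.15,0],[0,0,0,0,0],[0,0,0,0,0]]]}}

```text
t: 3.9
eef_pos: [0.5635, 0.1572, 0.1567]
tool_rot: [-0.0, 0.99, 0.143, 0.0]
contact_force: [-0.9, 0.1, 0.2]
gripper_width: -0.001
grasp_force: 0.0
```

{"fn": "arm_command", "kwargs": {"rows": [[[0,0,0,-0.02,0],[0,0,0,-0.02,0],[0,0,0,0,0],[0,0,0,0,0],[0,0,0,0,0],[0,0,0,0,0],[0,0,0,0,0],[0,0,0,0,0],[0,0,0,0,0],[0,0,0,0,0]]]}}

```text
t: 5.15
eef_pos: [0.563, 0.1571, 0.154]
tool_rot: [0.0, 0.99, 0.143, 0.0]
contact_force: [-0.2, 0.0, 1.6]
gripper_width: -0.0
grasp_force: 0.5
```

{"fn": "arm_command", "kwargs": {"rows": [[[0,0,0,-0.03,0],[0,0,0,-0.03,0],[0,0,0,0,0],[0,0,0,0,0],[0,0,0,0,0],[0,0,0,0,0],[0,0,0,0,0],[0,0,0,0,0],[0,0,0,0,0],[0,0,0,0,0]]]}}

```text
t: 6.4
eef_pos: [0.563, 0.1572, 0.152]
tool_rot: [0.0, 0.99, 0.143, 0.0]
contact_force: [-5.1, -2.5, 15.2]
gripper_width: -0.002
grasp_force: 7.5
```

{"fn": "arm_command", "kwargs": {"rows": [[[0,0,0,0.8,0],[85,0,0,0.8,0],[85,-0.56,0.68,0,0],[85,-0.56,0.68,0,0],[85,-0.56,0.68,0,0],[85,-0.56,0.68,0,0],[85,0,0,-0.4,0],[85,0,0,-0.4,0],[85,0,0,0,0],[85,0,0,0,0]]]}}

```text
t: 7.65
eef_pos: [0.4289, 0.3207, 0.199]
tool_rot: [-0.0, 0.99, 0.143, 0.0]
contact_force: [0.5, 0.1, 0.2]
gripper_width: 0.995
grasp_force: 0.0
```

Run:
```python
from h import *
for n in('scene','side','wrist'): snap(n,n+'1')
o=get_obs(); print(o['eef_pos'],o['tool_rot'],o['gripper_width'])
w=cv2.imread('pics/wrist1.png'); s=cv2.imread('pics/scene1.png')[165:300,230:420]; t=cv2.imread('pics/side1.png')[165:345,205:345]
out=np.zeros((600,800,3),np.uint8)
out[:300,:400]=cv2.resize(w,(400,300)); out[:284,400:]=cv2.resize(s,(400,284)); t=cv2.resize(t,(386,298)) if 0 else cv2.resize(t,(386,298)); out[300:598,:386]=t
x=cv2.resize(cv2.imread('pics/scene1.png'),(400,300)); out[300:,400:]=x
cv2.imwrite('pics/m1.png',out)
```

```text
[0.4291024  0.32072406 0.19930369] [-4.02905298e-04  9.89764115e-01  1.42710451e-01  7.49525531e-04] 0.9938026232139985
```

View pics/m1.png

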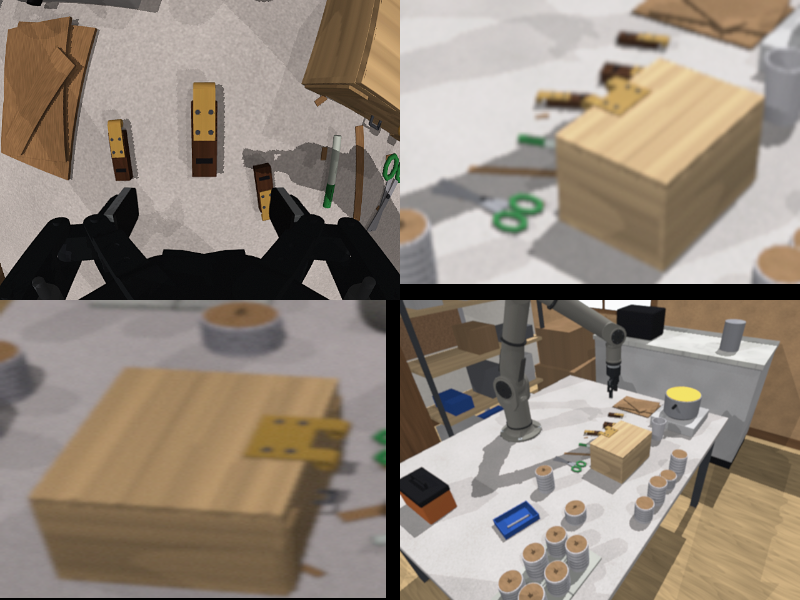

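The montage shows the lid shut flat. In the wrist view (full resolution) the bar is at about (408,290), brass end up. I'll measure the bar and the lid plate with colour masks.

Run:
```python
from h import *
P=lambda n,v:print(n,np.round(v,4).tolist())
w=cv2.imread('pics/wrist1.png');hsv=cv2.cvtColor(w,cv2.COLOR_BGR2HSV)
def big(m,c):
    n,l,s,ce=cv2.connectedComponentsWithStats(m.astype(np.uint8)); k=l[c[1],c[0]]; return l==k
br=(hsv[...,1]>110)&(hsv[...,0]>14)&(hsv[...,0]<30)&(hsv[...,2]>80)
m=big(br,(408,180))
def fit(f,m,z,name):
    ys,xs=np.nonzero(m); p=np.array([onz(f,(x,y),z)[:2] for x,y in zip(xs,ys)],np.float32)
    (c,s,a)=cv2.minAreaRect(p*1000); P(name+' rect c/size/ang',[c[0],c[1],s[0],s[1],a]); return p
print(m.sum(), hsv[180,408],hsv[270,408],hsv[240,408]); fit('wrist1',m,.027,'brass')
dk=(hsv[...,2]<110)&(hsv[...,1]>60); md=big(dk,(408,235)); print(md.sum()); fit('wrist1',md,.024,'wood')
both=cv2.morphologyEx((m|md).astype(np.uint8),cv2.MORPH_CLOSE,np.ones((5,5)));fit('wrist1',both>0,.0255,'both')
s=cv2.imread('pics/side1.png'); h2=cv2.cvtColor(s,cv2.COLOR_BGR2HSV)
x0,y0,x1,y1=285,300,335,345
b2=(h2[...,1]>140)&(h2[...,0]>14)&(h2[...,0]<32)
n,l,st,ce=cv2.connectedComponentsWithStats(b2.astype(np.uint8)); print([(i,st[i].tolist()) for i in range(1,n) if st[i,4]>60])
a=cv2.resize(w[110:300,340:480],(440,597),interpolation=cv2.INTER_CUBIC)
b=cv2.resize(s[305-85:305+5-0+0,290:345] if 0 else s[205:255,285:340],(352,320),interpolation=cv2.INTER_CUBIC)
sc=cv2.imread('pics/scene1.png'); c=cv2.resize(sc[195:225,310:356],(352,230),interpolation=cv2.INTER_CUBIC)
o=np.zeros((600,800,3),np.uint8);o[:597,:440]=a;o[:320,445:797]=b;o[330:560,445:797]=c;cv2.imwrite('pics/m2.png',o)
```

```text
277668 [ 12  22 177] [ 11 151  27] [ 12  24 181]
brass rect c/size/ang [299.0836, 328.1112, 824.3813, 1356.7928, 17.6643]
275049
wood rect c/size/ang [297.2351, 328.0042, 832.2119, 1369.6807, 17.6643]
both rect c/size/ang [298.1593, 328.0578, 828.2966, 1363.2368, 17.6643]
[(174, [294, 235, 37, 33, 694]), (274, [396, 337, 25, 17, 203]), (277, [325, 389, 47, 23, 644]), (295, [72, 436, 132, 44, 4224]), (297, [370, 460, 37, 20, 445])]
```

View pics/m2.png

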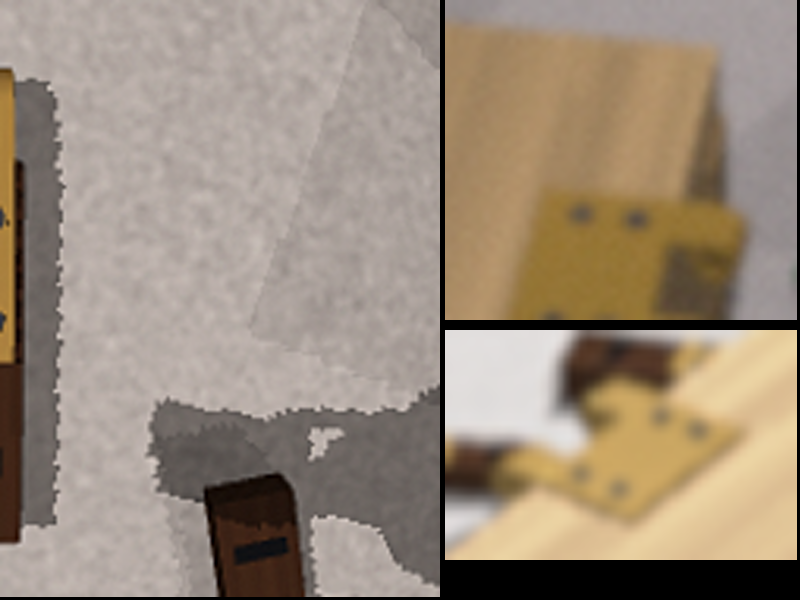

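The montage scale is 1.6, so the bar is really at about (326,208) in the wrist picture. In the side view the lid plate is the 37x33 px blob at (294..331, 235..268). I'll redo it with the right seed points.

Run:
```python
from h import *
P=lambda n,v:print(n,np.round(v,4).tolist())
w=cv2.imread('pics/wrist1.png');hsv=cv2.cvtColor(w,cv2.COLOR_BGR2HSV)
def big(m,c):
    n,l,s,ce=cv2.connectedComponentsWithStats(m.astype(np.uint8)); k=l[c[1],c[0]]; print(s[k],k); return l==k
def fit(f,m,z,name):
    ys,xs=np.nonzero(m); p=np.array([onz(f,(x,y),z)[:2] for x,y in zip(xs,ys)],np.float32)
    (c,s,a)=cv2.minAreaRect(p*1000); P(name,[c[0],c[1],s[0],s[1],a])
br=(hsv[...,1]>110)&(hsv[...,0]>14)&(hsv[...,0]<30)&(hsv[...,2]>80)
fit('wrist1',big(br,(326,160)),.027,'brass')
dk=(hsv[...,2]<110)&(hsv[...,1]>100)&(hsv[...,0]<15); md=big(dk,(326,235)); fit('wrist1',md,.024,'wood')
ys,xs=np.nonzero(md)
for y in (240,260,275): r=xs[ys==y]; P('wood row',[y,*onz('wrist1',(r.min()-.5,y),.024),*onz('wrist1',(r.max()+.5,y),.024)])
s=cv2.imread('pics/side1.png')
b=cv2.resize(s[225:280,285:340],(595,595),interpolation=cv2.INTER_CUBIC)
cv2.imwrite('pics/m3.png',b)
```

```text
[ 308  132   37   94 3180] 792
brass [465.9936, 331.3509, 80.3551, 30.4319, 16.7612]
[ 306  161   42  122 2342] 55
wood [428.1681, 320.0155, 109.4925, 35.4243, 16.4585]
wood row [240.0, 0.4089, 0.3328, 0.024, 0.4189, 0.2987, 0.024]
wood row [260.0, 0.391, 0.3278, 0.024, 0.4011, 0.2932, 0.024]
wood row [275.0, 0.3774, 0.3231, 0.024, 0.3871, 0.2898, 0.024]
```

View pics/m3.png

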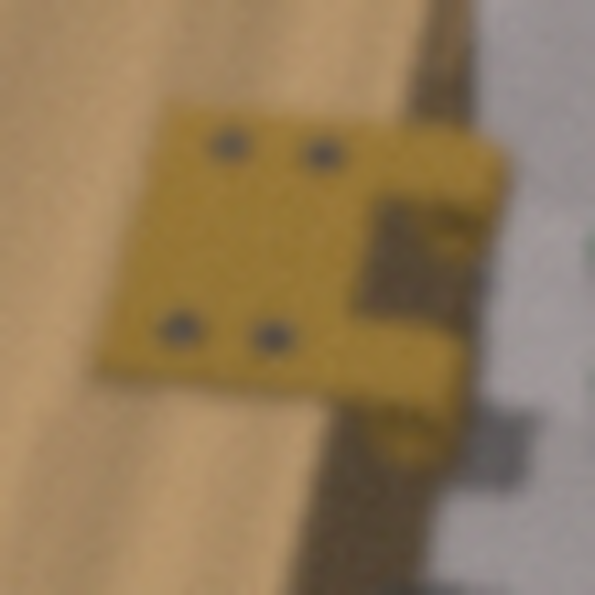

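{"fn": "arm_command", "kwargs": {"rows": [[[85,-0.01,-0.01,-0.75,0],[85,0,0,-0.75,0],[85,0,0,-0.75,0],[85,0,0,-0.6,0],[85,0,0,-0.3,0],[85,0,0,-0.15,0.02],[85,0,0,0,0],[30,0,0,0,0],[30,0,0,0,0],[30,0,0,0,0]]], "newtons": 60}}

```text
t: 9.05
eef_pos: [0.4284, 0.3202, 0.0012]
tool_rot: [-0.0, 0.99, 0.144, 0.001]
contact_force: [0.8, 0.0, -0.3]
gripper_width: 0.409
grasp_force: 60.0
```

Run:
```python
from h import *
c=lambda X,Y:(285+X/10.82-.45,225+Y/10.82-.45)
P=lambda n,v:print(n,np.round(v,4).tolist())
q={n:onz('side1',c(*v),.155) for n,v in dict(B1=(165,103),B2=(98,377),G1=(378,200),G2=(355,312),O1=(470,125),O2=(330,400)).items()}
for n in q:P(n,q[n][:2])
e=[onz('side1',c(*v),.152)[:2] for v in((420,50),(328,420))];P('lid edge',e)
for a,b in((q['B2'],q['B1']),(q['G2'],q['G1']),(e[1],e[0])):
    d=a-b;P('yaw,len',[np.arctan2(-d[0],d[1]),np.linalg.norm(d[:2])])
f=[onz('side1',c(*v),.148)[:2] for v in((515,170),(470,365))];P('front tips',f)
o=get_obs();print(o['eef_pos'],o['gripper_width'],o['grasp_force'])
```

```text
B1 [0.5888, 0.0399]
B2 [0.5899, 0.1173]
G1 [0.5441, 0.064]
G2 [0.5448, 0.0954]
O1 [0.5288, 0.0407]
O2 [0.5465, 0.1192]
lid edge [[0.5414, 0.0158], [0.5467, 0.1214]]
yaw,len [-0.0135, 0.0774]
yaw,len [-0.0209, 0.0314]
yaw,len [-0.0501, 0.1057]
front tips [[0.5196, 0.0451], [0.5227, 0.1003]]
[0.42842864 0.32019248 0.00118135] 0.4092527597330901 59.95026648044586
```

{"fn": "arm_command", "kwargs": {"rows": [[[30,0,0,0.9,0],[30,0,0,0.9,0],[30,0,0,0.9,0],[30,0.01,-0.8,0,-0.84],[30,0.02,-0.8,0,-0.84],[30,0.02,-0.8,0,-0.84],[30,0.01,-0.8,0,-0.84],[30,0,-0.78,0,-0.84],[30,0,0,0,0],[30,0,0,0,0]]]}}

```text
t: 10.3
eef_pos: [0.4315, 0.0814, 0.1625]
tool_rot: [-0.0, 1.0, -0.024, 0.0]
contact_force: [-0.0, 0.3, -0.7]
gripper_width: 0.408
grasp_force: 60.6
```

{"fn": "arm_command", "kwargs": {"rows": [[[30,0,0,-0.3,0],[30,0,0,-0.26,0],[30,0,0,0,0],[30,0,0,0,0],[30,0,0,0,0],[30,0,0,0,0],[30,0,0,0,0],[30,0,0,0,0],[30,0,0,0,0],[30,0,0,0,0]]]}}

```text
t: 11.55
eef_pos: [0.4316, 0.0809, 0.1287]
tool_rot: [0.0, 1.0, -0.024, -0.0]
contact_force: [-0.5, -0.2, -1.3]
gripper_width: 0.409
grasp_force: 60.6
```

Run:
```python
from h import *
for n in('scene','side','wrist'): snap(n,n+'2')
o=get_obs(); print(o['eef_pos'],o['tool_rot'],o['gripper_width'])
w=cv2.imread('pics/wrist2.png'); cv2.imwrite('pics/w2c.png',cv2.resize(w[20:320,140:540],(800,600),interpolation=cv2.INTER_CUBIC))
```

```text
[0.43152791 0.08093327 0.12869594] [ 2.12803287e-05  9.99716444e-01 -2.38124040e-02 -2.47450417e-05] 0.40884633663108494
```

View pics/w2c.png

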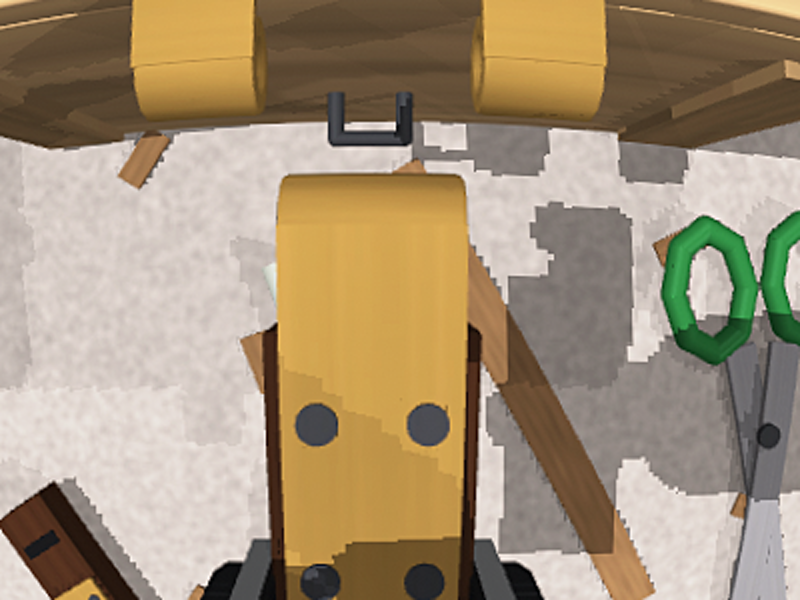

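Clear view: the hasp knuckle's front is at crop (280..466,180), and the lid knuckles' seams are at crop (135..255,60) and (485..605,60). I'll compute the offsets, using the 36/30/76 mm sizes as checks.

Run:
```python
from h import *
P=lambda n,v:print(n,np.round(v,4).tolist())
c=lambda X,Y:(140+X/2-.25,20+Y/2-.25)
g=lambda X,Y,z=.155:onz('wrist2',c(X,Y),z)[:2]
L0,L1,R0,R1=g(135,65),g(254,57),g(486,57),g(605,65)
P('knuckle top line',[L0,L1,R0,R1])
P('sizes 20,36,20,76',[np.linalg.norm(a-b) for a,b in((L0,L1),(L1,R0),(R0,R1),(L0,R1))])
d=L0-R1;y=np.arctan2(-d[0],d[1]);P('yaw',y);gap=(L1+R0)/2;gap2=(L0+R1)/2;P('bore mids',[gap,gap2])
H0,H1=g(280,230),g(467,230);P('hasp edges',[H0,H1,[np.linalg.norm(H0-H1),0]])
B0,B1=g(281,520),g(465,520);P('back',[B0,B1,[np.linalg.norm(B0-B1),0]]);v=(H0+H1-B0-B1);P('hasp yaw',np.arctan2(v[1],v[0]))
tip=[onz('wrist2',c(x,176),.149)[:2] for x in(290,455)];P('tip',tip)
kt=[onz('wrist2',c(x,118),.149)[:2] for x in(145,255,485,598)];P('lid tips',kt)
s=[g(316,425),g(429,425)];P('screws',s)
o=get_obs();th=-.0476;P('bore by fk',o['eef_pos'][:2]+.072*np.array([np.cos(th),np.sin(th)]))
```

```text
knuckle top line [[0.5326, 0.114], [0.5314, 0.0944], [0.5295, 0.0581], [0.5288, 0.0386]]
sizes 20,36,20,76 [0.0196, 0.0363, 0.0195, 0.0755]
yaw -0.0503
bore mids [[0.5305, 0.0763], [0.5307, 0.0763]]
hasp edges [[0.5029, 0.0917], [0.5015, 0.0625], [0.0292, 0.0]]
back [[0.4551, 0.0951], [0.4536, 0.064], [0.0311, 0.0]]
hasp yaw -0.0505
tip [[0.512, 0.0903], [0.5107, 0.0634]]
lid tips [[0.5246, 0.1144], [0.5223, 0.0956], [0.5204, 0.0579], [0.5208, 0.0385]]
screws [[0.4713, 0.088], [0.4704, 0.0697]]
bore by fk [0.5034, 0.0775]
```

Run:
```python
from h import *
w=cv2.imread('pics/wrist2.png').astype(float)
# edge subpixel: gradient on red-green... use saturation-ish (R-B)
f=cv2.GaussianBlur(w[...,2]-w[...,0],(3,3),0)
for z in(.155,):
  for v in range(125,275,15):
    g=np.diff(f[v]); l=265+np.argmax(g[265:295]); r=360+np.argmin(g[360:385])
    sub=lambda a,i:i+.5+.5*(abs(a[i+1])-abs(a[i-1]))/(2*abs(a[i])-abs(a[i-1])-abs(a[i+1])+1e-9)
    l,r=sub(g,l),sub(g,r); a,b=onz('wrist2',(l,v),z),onz('wrist2',(r,v),z); o=ray('wrist2',(l,v))[0]
    W=np.linalg.norm(a-b); print(v,round(l,2),round(r,2),'w',round(W*1000,2),'mid',np.round((a+b)/2,4)[:2],'z est',round(o[2]-(o[2]-z)*.030/W,4))
b=cv2.imread('pics/side2.png')[185:285,270:420]
cv2.imwrite('pics/s2c.png',cv2.resize(b,(800,533),interpolation=cv2.INTER_CUBIC))
```

```text
125 278.33 372.74 w 29.41 mid [0.5053 0.0773] z est 0.1527
140 277.47 373.72 w 30.08 mid [0.5006 0.0775] z est 0.1553
155 277.81 382.68 w 32.94 mid [0.4958 0.0762] z est 0.1654
170 277.83 373.37 w 30.12 mid [0.4911 0.0779] z est 0.1555
185 278.21 373.31 w 30.16 mid [0.4863 0.0781] z est 0.1556
200 278.4 372.74 w 30.13 mid [0.4815 0.0784] z est 0.1555
215 269.31 372.37 w 33.23 mid [0.4767 0.0802] z est 0.1664
230 279.32 372.1 w 30.16 mid [0.4716 0.0789] z est 0.1556
245 279.96 371.45 w 30.06 mid [0.4666 0.0791] z est 0.1552
260 280.38 371.13 w 30.17 mid [0.4614 0.0794] z est 0.1556
```

View pics/s2c.png

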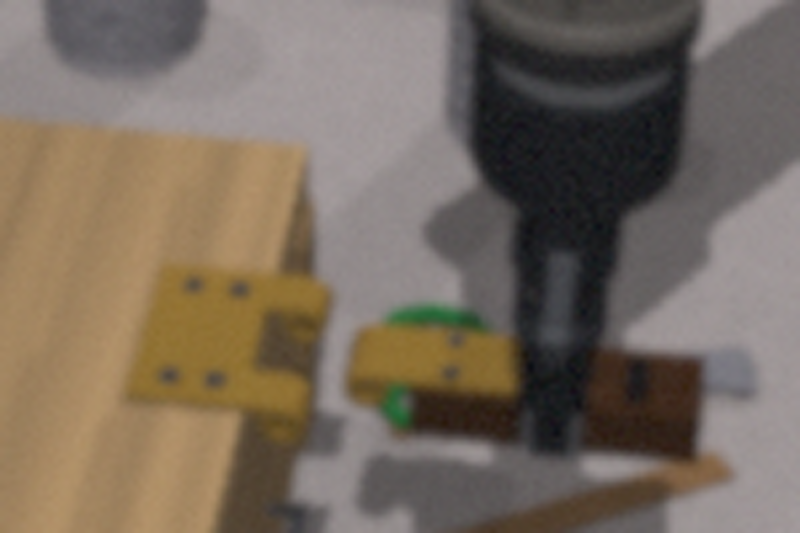

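Widths stay constant, so the hasp arm is level at the right height and lined up sideways and in yaw. Going straight in takes about 28 mm in x and -1.2 mm in y.

{"fn": "arm_command", "kwargs": {"rows": [[[30,0.1,-0.005,0,0],[30,0.1,-0.005,0,0],[30,0.1,-0.005,0,0],[30,0.1,-0.005,0,0],[30,0.07,0,0,0],[30,0,0,0,0],[30,0,0,0,0],[30,0,0,0,0],[30,0,0,0,0],[30,0,0,0,0]]]}}

```text
t: 12.95
eef_pos: [0.4597, 0.0797, 0.1287]
tool_rot: [0.0, 1.0, -0.024, 0.0]
contact_force: [0.4, -0.6, -0.8]
gripper_width: 0.405
grasp_force: 60.6
```

Run:
```python
from h import *
for n in('scene','side','wrist'): snap(n,n+'3')
o=get_obs(); print(o['eef_pos'],o['tool_rot'],o['contact_force'])
w=cv2.imread('pics/wrist3.png'); cv2.imwrite('pics/w3c.png',cv2.resize(w[40:190,220:420],(800,600),interpolation=cv2.INTER_CUBIC))
```

```text
[0.45974666 0.07977556 0.12872405] [ 8.01092340e-06  9.99716972e-01 -2.37902381e-02  1.30386268e-05] [-0.47847219  0.64393556 -1.24178905]
```

View pics/w3c.png

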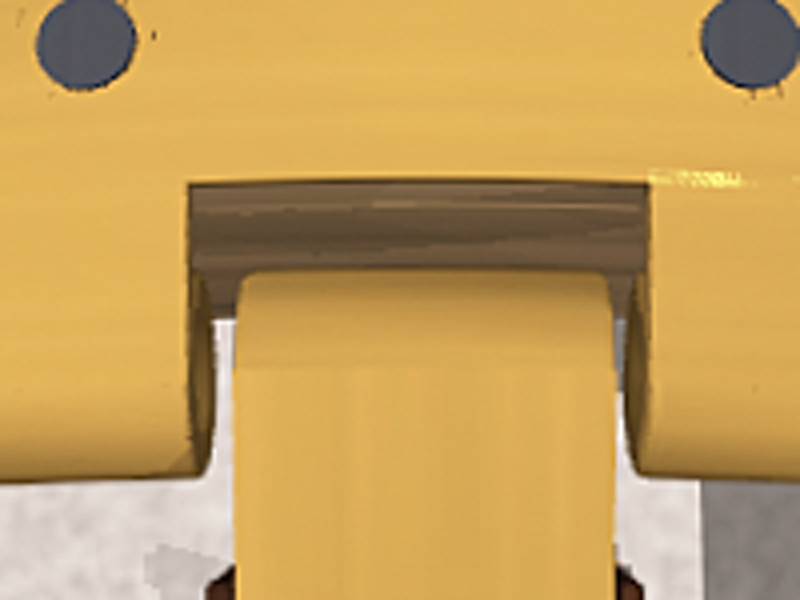

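The knuckle sits in the gap with clear space all round: gap edges at crop X 188/650, knuckle at 237/613, seam at Y 370. I'll work out what small error is left.

Run:
```python
from h import *
P=lambda n,v:print(n,np.round(v,4).tolist())
c=lambda X,Y:(220+X/4-.375,40+Y/4-.375)
g=lambda X,Y,z=.155:onz('wrist3',c(X,Y),z)[:2]
R=np.array([[np.cos(-.0503),np.sin(-.0503)],[-np.sin(-.0503),np.cos(-.0503)]])
o=g(419,370); L=lambda *a:R@(g(*a)-o)*1000
P('gap edges',[L(188,190),L(650,190),L(188,250),L(649,250)])
P('gap back',[L(300,183),L(419,180),L(550,182)])
P('lid front z.146',[L(120,478,.146),L(700,478,.146)])
P('screws',[L(86,43),L(752,43)])
P('hasp edges',[L(235,400),L(614,400),L(235,480),L(614,480)])
P('hasp seam',[L(300,369),L(425,369),L(550,369)])
P('hasp tip z.146',[L(300,271,.146),L(425,269,.146),L(550,271,.146)])
```

```text
gap edges [[14.7198, 18.0333], [14.719, -17.979], [9.8654, 18.0281], [9.8663, -17.9057]]
gap back [[14.9922, 9.2419], [15.1281, 0.0158], [15.0953, -10.1382]]
lid front z.146 [[-8.4854, 25.5412], [-8.503, -23.8652]]
screws [[27.4701, 26.3656], [27.4501, -26.2509]]
hasp edges [[-2.2029, 14.3771], [-2.1692, -15.2333], [-8.5399, 14.4496], [-8.5051, -15.3203]]
hasp seam [[0.1503, 9.2567], [0.0792, -0.4655], [0.1735, -10.1871]]
hasp tip z.146 [[8.8329, 9.985], [8.9081, -0.4526], [8.8572, -10.8899]]
```

Left over: y -0.45 mm and z about -0.6 mm, with x and yaw fine. I'll make a small correction and hold.

{"fn": "arm_command", "kwargs": {"rows": [[[30,0,0.007,0.01,0],[30,0,0,0,0],[30,0,0,0,0],[30,0,0,0,0],[30,0,0,0,0],[30,0,0,0,0],[30,0,0,0,0],[30,0,0,0,0],[30,0,0,0,0],[30,0,0,0,0]]]}}

```text
t: 14.35
eef_pos: [0.4597, 0.0802, 0.1293]
tool_rot: [0.0, 1.0, -0.024, -0.0]
contact_force: [0.4, 0.9, -1.5]
gripper_width: 0.406
grasp_force: 60.6
```

Run:
```python
from h import *
snap('wrist','wrist4'); o=get_obs(); print(o['t'],o['eef_pos'],o['contact_force'],o['grasp_force'],np.abs(o['joint_vel']).max())
w=cv2.imread('pics/wrist4.png').astype(float);f=cv2.GaussianBlur(w[...,2],(3,3),0)
R=np.array([[np.cos(-.0503),np.sin(-.0503)],[-np.sin(-.0503),np.cos(-.0503)]])
def e(v,lo,hi):
    g=np.abs(np.diff(f[v]))[lo:hi]; return lo+np.argmax(g)+.5
for n,v,(a,b),(c,d) in(('gap',90,(262,272),(378,388)),('gap',100,(262,272),(378,388)),('hasp',150,(274,284),(368,378)),('hasp',165,(274,284),(368,378))):
    l,r=R@onz('wrist4',(e(v,a,b),v),.155)[:2]*1e3,R@onz('wrist4',(e(v,c,d),v),.155)[:2]*1e3
    print(n,v,'mid y',round((l[1]+r[1])/2,2),'w',round(l[1]-r[1],2))
```

```text
14.4 [0.45975916 0.08018679 0.12930515] [-0.78517879  0.34494808 -1.66454875] 60.58207154273987 0.0010141954045562826
gap 90 mid y 103.24 w 36.35
gap 100 mid y 103.24 w 36.35
hasp 150 mid y 103.06 w 32.46
hasp 165 mid y 102.25 w 28.45
```

```bash
python3 -c "
from station import job
print(job.hand_in())"
```

```text
the job is handed in; nothing more can be done
None
```

I pushed the lid fully shut, and the largest hasp arm is held level in the gripper with its knuckle centred between the lid's two knuckles, clear of the crate. By camera the holes line up to about 1 mm; the job was handed in at about 14 s, and no verdict came back.

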